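# Hold the drive collar on the spindle flat

## Robot

A 7-joint arm with a two-finger parallel gripper is mounted at the origin on the work surface. World frame = base frame: x ahead of the robot, y to its left, z up, the work surface at z = 0. Lengths are in m, angles in rad, forces in N, time in s.
With the tool pointing down it reaches from about 0.4 to 0.875 m from the base axis. Payload 19.3 kg.
Tool frame: the origin (TCP) lies midway between the tips of the shut fingers; the grasp point (between the pads) lies 19 mm behind it (bot.pinch_z is the distance from the TCP to the grasp point, in m); z points along the fingers, y is the line along which they close (so a half turn about z gives the same grasp; the last joint's range is limited). The gripper opens to 85 mm and grips with 20 to 120 N. Pads are 22 mm wide; open, the fingers measure 114 mm over their backs; the gripper's body (76 mm by 85 mm) begins 54 mm behind the grasp point. The pads swing forward as they close: fully open they stand 13 mm farther back than shut.
Start: joints at [-1.33, 0.521, -0.036, 1.599, 0.021, 1.021, -0.113], TCP at [0.191, 0.595, 0.231] pointing down, gripper open.
Joint ranges: [-2.91, 2.91], [-0.3, 2.13], [-1.5, 1.42], [0.17, 2.43], [-1.26, 4.41], [0.16, 1.93], [-2.52, 2.52]. Speed limits (rad/s): [1.89, 1.89, 2.39, 2.39, 3.01, 3.01, 3.01].

## Interface

Orientations are given as [roll, pitch, yaw] about the fixed x, y, z axes, in that order (R = Rz(yaw) Ry(pitch) Rx(roll)).
In Python, from workcell import observe, viewer, bot gives the robot as it stands. The module is installed in compiled form; this text tells all that it offers.
- The arm moves only by the tool play_rows, never from a script. Its argument "motion" is a list of rows, each a list of 7 numbers: the shift along the tool's x, y, z in cm, then the turn, a rotation vector about the tool's x, y, z in rad, then the opening, from -1 (shut) to 1 (fully open), so that 0 is half open. A call has exactly 5 rows; each row is the pose to reach, as a shift and turn from the pose commanded when the call began, along the tool's axes at that moment; what a row does not reach only later rows make up. A row lasts 1/10 s, in which the tool goes at most 50 mm and 8.59 degrees, less where a joint would pass 70% of its speed; a pose out of reach is approached as far as the arm can. A call with a gripper value outside its range is refused whole. The fingers move at their own pace and stop on an object; "squeeze" is the grip in N (left out, the last holds). Time passes only in rows, so rows that repeat a pose let the fingers close, or fill a call up. It gives the time, the measured TCP pose, the force, the opening and the grip force at its end, in the units of the state.
- observe(): the state, without advancing time (a new reading comes with each control period).
- viewer.grab_frame(name): name is "side" or "top"; returns (picture, depth): 420x560x3 uint8, red, green, blue; 420x560 float32, m along the optical axis (not along the pixel's ray), 0 where there is no reading.
- viewer.camera_info(name): a dict with "fx", "fy", "cx", "cy" (pixels), "R" (3x3) and "t" (3): a world point X has camera coordinates R X + t. Camera axes: x right, y down, z forward; pixel columns grow to the right and rows downward; lengths in m; the calibration is good to about 2 mm. A picture is of the moment at which its call begins. camera_info takes no time and is no camera call.
- bot.job_done(): hands the job in; it is judged then, once.
The state is a dict: "clock": time; "qpos": joint angles; "qd": joint speeds; "joint_efforts": joint torques, N m; "position": TCP position; "tool_rot": TCP orientation; "force": force on the tool from outside, world axes, zero at the start; "moment": the same for the moment, N m; "grip_width": finger opening in m; "finger_force": force on a finger pad.
Only numpy, scipy, OpenCV 4.12 (cv2) and the standard library are available. Lean on these libraries where they do the work, as an engineer would, in place of code of your own. Each camera call takes 0.05 s, during which the arm holds its last target. There are 200 camera calls.

## Task

Push the red-handled clamp bar fully down to secure the spindle head. Then pinch the bare steel shaft with the fingers and turn it until its flat squarely faces the yellow key slot, and only after that fit the brass collar over the shaft, set screw towards the slot so that its tip runs down the flat, right home on the shoulder. Finish while still gripping the collar and firmly pushing it down there, screw facing the slot, so that a colleague can tighten it; leave the hex key, bronze casting and grinder where they lie.

Things in the scene. Friction and masses are not known exactly. Their poses are not given: they have to be found in the camera images.
- head: Fixed spindle head: grey base plate about 200 x 175 x 18 mm, blue bearing housing (64 mm diameter, top at 60 mm). Origin on the bench on the spindle axis, z up. +x is the direction of the yellow key slot: two yellow cheeks 14 mm apart, 60 mm from the axis, tops at 58 mm; a yellow line on the housing points the same way. Clamp on its +y side.
- spindle: Spindle: upright steel shaft stub, 22 mm diameter, D-shaped over its whole 46 mm length above a shoulder (36 mm diameter, top 66 mm above the bench); shaft top at 112 mm, last 3 mm tapered. Turns both ways without stops, friction 0.06 N m, stays where left. Origin on its axis 60 mm above the bench, +x towards its flat, z up.
- flat (a point): Middle of the shaft's only flat, 90 mm above the bench. The copper-coloured flat is 17 mm wide and 7 mm from the axis: the shaft measures 18 mm across flat and round back, up to 22 mm elsewhere. +x points squarely out of the flat, z up. A short red line on the shaft's end runs from its centre to the flat.
- shoulder (a point): Centre of the shoulder's top, on the spindle axis, 66 mm above the bench: the collar's underside rests here when home. Axes as the head's.
- clamp (a joint): Angle of the clamp bar in rad: 0 fully down with its rubber foot on the copper pad of the head, about 0.6 to 1.0 at the start (raised), stop at 1.4. It stays where left (hinge friction 0.3 N m); pushing its red handle down closes it.
- clamp_hinge (a point): Hinge pin of the clamp bar, 52 mm above the bench, in the head's frame 80 mm along +x and 90 mm along +y. The hinge axis is parallel to the head's y axis; the bar runs from here towards the head's -x when down and rises as it opens.
- clamp_grip (a point): Middle of the upper face of the clamp's red handle (56 mm long along the bar, 22 mm wide, 16 mm thick), 139 mm from the hinge pin along the bar and 8 mm above the bar's middle line. When the clamp is down it is 60 mm above the bench. Its x axis lies along the bar towards the hinge end.
- collar_center (a point): Centre of the loose brass collar, 20 mm above its underside: 40 mm outer diameter, 40 mm tall, bore 24.4 mm, about 0.2 kg, standing on the bench. At half height a screw tip, 5 mm wide, stands into the bore to 8 mm from the axis, so it passes down the shaft only with the screw over the flat within about 14 degrees. z up the bore, +x to the screw; red line on the rim over it.
- collar_screw (a point): The set screw's black outer end, flush in the collar's side, 20 mm from its axis at half height; same axes as the collar, +x points outwards.
- hexkey: Bystander: T-handled hex key with red handle 70 mm wide and blade 100 mm long, flat on the bench. Origin under the blade's middle.
- casting: Bystander: lumpy bronze casting, 60 x 80 mm, 100 mm tall. Origin under its centre.
- grinder: Bystander: black die grinder lying flat, about 270 mm long, 34 mm thick. Origin under the middle of its body.
- collar: The same collar; origin at the centre of its underside, axes as collar_center.
Mind the look-alikes: they are no part of the job. What is shaped like the collar but blue, purple or white is not meant.

How it is judged:
By the outcome, as a careful person would: the job done as asked, in the order asked, and still so for the second after the job is handed in, while the arm keeps its last pose, push and grip.
It also fails if it takes over 72 s, if anything falls off the work surface, if the arm or the gripper's body presses on something with over 40 N, if the wrist force passes 120 N, or if a joint passes its speed limit or range.

## Working session

There is one attempt and no reset: what is moved stays moved. The work goes in short steps, Python scripts to look and compute and a tool call to move; the robot and the scene stay as the last step left them, time stands still between calls to the robot, and variables do not carry over. Pictures are saved under pics/ and viewed, at most 10 in all, crops included, and the job is handed in when it is done.

Besides the shell and the picture viewer there is one more tool, called after "Request:" as name(argument=value, ...), one argument or row to a line, values as JSON. play_rows: Moves the arm, as the interface text tells. Its arguments: {"type":"object","properties":{"motion":{"type":"array"},"squeeze":{"type":"number"}},"required":["motion"]}

```bash
mkdir -p pics
python3 - <<'E'
from workcell import observe, viewer, bot
import cv2, numpy as np
s=observe(); print({k:np.round(v,3).tolist() for k,v in s.items()}, bot.pinch_z)
for n in("top","side"):
    p,d=viewer.grab_frame(n); cv2.imwrite(f"pics/{n}0.png",p[:,:,::-1]); np.save(f"pics/{n}0.npy",d)
    i=viewer.camera_info(n); print(n,{k:np.round(v,3).tolist() for k,v in i.items()}, (-np.array(i['R']).T@i['t']).round(3))
E
```

```text
{'clock': 0.0, 'qpos': [-1.33, 0.522, -0.036, 1.6, 0.021, 1.021, -0.113], 'qd': [-0.0, -0.001, -0.001, -0.0, 0.001, -0.002, 0.001], 'joint_efforts': [-0.003, -92.71, 1.979, -36.994, 0.018, 0.008, -0.0], 'position': [0.191, 0.595, 0.231], 'tool_rot': [-3.14, 0.0, 2.831], 'force': [0.057, 0.465, 0.081], 'moment': [0.014, -0.031, -0.004], 'finger_force': 0.0, 'grip_width': 0.085} 0.0187
top {'fx': 473.863, 'fy': 473.863, 'cx': 279.868, 'cy': 203.191, 'R': [[-0.003, -1.0, 0.024], [-0.984, -0.001, -0.176], [0.176, -0.024, -0.984]], 't': [0.029, 0.564, 0.945]} [0.389 0.052 1.028]
side {'fx': 474.742, 'fy': 474.742, 'cx': 277.932, 'cy': 207.001, 'R': [[0.986, -0.163, 0.023], [-0.059, -0.482, -0.874], [0.153, 0.861, -0.485]], 't': [-0.555, 0.141, 1.174]} [ 0.376 -1.033  0.706]
```

View pics/top0.png

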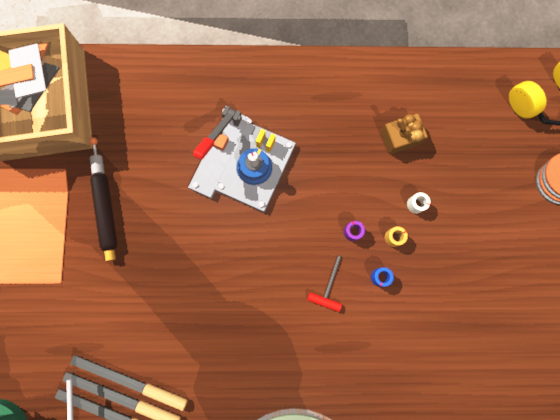

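View pics/side0.png

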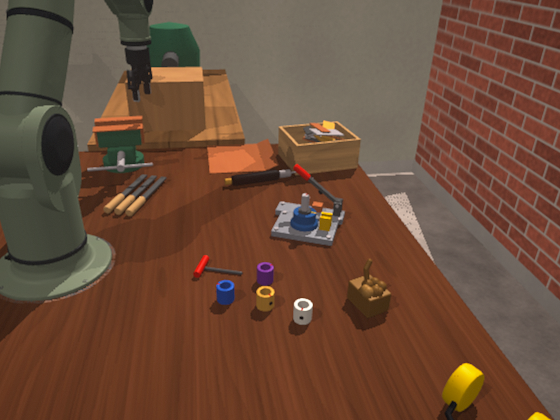

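The top view shows the head's shaft near (254,158), yellow cheeks (265,139), and the raised red handle (203,148). The collar candidates are brass (397,237), purple (355,230), blue (383,277) and white (419,203). I choose the brass one by colour. The other red object is the hex key handle (325,302). Next is one close crop of the head and collar.

```bash
cat > h.py <<'E'
from workcell import observe, viewer, bot
import cv2, numpy as np
from scipy.spatial.transform import Rotation as Ro
def cam(n):
    i=viewer.camera_info(n); return i,np.array(i['R']),np.array(i['t'])
def ray(n,u,v):
    i,R,t=cam(n); d=R.T@np.array([(u-i['cx'])/i['fx'],(v-i['cy'])/i['fy'],1]); return -R.T@t,d
def on_z(n,u,v,z):
    c,d=ray(n,u,v); return c+d*(z-c[2])/d[2]
def at_depth(n,u,v,dep):
    c,d=ray(n,u,v); return c+d*dep
def proj(n,X):
    i,R,t=cam(n); c=R@np.array(X)+t; return np.array([i['fx']*c[0]/c[2]+i['cx'],i['fy']*c[1]/c[2]+i['cy']])
def cross(u1,u2):  # top pixel, side pixel -> point, gap
    c1,d1=ray('top',*u1); c2,d2=ray('side',*u2)
    s=np.linalg.lstsq(np.c_[d1,-d2],c2-c1,rcond=None)[0]; a=c1+s[0]*d1;b=c2+s[1]*d2
    return (a+b)/2,np.linalg.norm(a-b)
def blobs(img,mask,box=None,amin=8):
    m=mask.astype(np.uint8)
    if box: k=np.zeros_like(m);x0,y0,x1,y1=box;k[y0:y1,x0:x1]=1;m*=k
    n,l,s,c=cv2.connectedComponentsWithStats(m)
    return [(c[i].round(2).tolist(),int(s[i,4]),l==i) for i in range(1,n) if s[i,4]>=amin]
def hsv(p): return cv2.cvtColor(p,cv2.COLOR_RGB2HSV)
E
python3 - <<'E'
from h import *
t=cv2.imread('pics/top0.png'); s=cv2.imread('pics/side0.png')
def crop(a,x,y,w,h,W,H): return cv2.resize(a[y:y+h,x:x+w],(W,H),interpolation=cv2.INTER_CUBIC)
o=np.vstack([np.hstack([crop(t,185,100,115,115,400,400)[:300],crop(s,265,155,90,68,400,300)]),
 np.hstack([crop(t,372,217,48,36,400,300),crop(s,240,280,48,36,400,300)])])
cv2.imwrite('pics/crop1.png',o)
p=t[:,:,::-1].copy();q=s[:,:,::-1].copy();T=hsv(p);S=hsv(q)
dt=np.load('pics/top0.npy');ds=np.load('pics/side0.npy')
for nm,H,box in(('top',T,(185,95,305,215)),('side',S,(265,155,350,245))):
    h,sa,v=[H[...,k].astype(int) for k in range(3)]
    D=dt if nm=='top' else ds
    for c,m in(('red',((h<5)|(h>174))&(sa>190)&(v>110)),('yel',(h>23)&(h<33)&(sa>180)&(v>120)),('blue',(h>100)&(h<120)&(sa>150)&(v>60)),('copper',(h>=5)&(h<18)&(sa>100)&(v>120))):
        for ce,a,l in blobs(None,m,box,4):
            dd=np.median(D[l]); print(nm,c,ce,a,at_depth(nm,*ce,dd).round(3))
E
```

```text
top red [202.8, 147.5] 244 [0.655 0.179 0.145]
top yel [260.42, 135.72] 43 [0.708 0.069 0.059]
top yel [270.47, 140.47] 45 [0.698 0.048 0.059]
top blue [247.57, 165.52] 218 [0.642 0.096 0.062]
top blue [264.51, 158.03] 63 [0.658 0.061 0.06 ]
top blue [237.33, 167.5] 6 [0.645 0.119 0.032]
top copper [245.29, 145.52] 6963 [ 0.706  0.105 -0.006]
top copper [220.65, 141.5] 167 [0.701 0.156 0.04 ]
side red [301.42, 171.47] 121 [0.655 0.171 0.139]
side yel [328.6, 213.2] 5 [0.715 0.069 0.056]
side yel [325.6, 217.2] 5 [0.701 0.047 0.056]
side blue [296.0, 211.81] 26 [0.625 0.081 0.059]
side blue [312.5, 209.33] 6 [0.674 0.092 0.058]
side blue [308.43, 215.37] 35 [0.655 0.06  0.058]
side blue [314.94, 222.44] 18 [0.676 0.064 0.032]
side blue [302.9, 225.76] 29 [0.639 0.051 0.032]
side copper [268.74, 162.18] 114 [0.616 0.532 0.012]
side copper [301.45, 157.32] 73 [0.716 0.445 0.064]
side copper [328.42, 155.87] 55 [0.816 0.458 0.059]
side copper [296.5, 164.0] 6 [0.7   0.444 0.04 ]
side copper [312.23, 170.62] 26 [0.759 0.452 0.008]
side copper [345.75, 167.25] 8 [0.888 0.47  0.006]
side copper [326.86, 169.43] 7 [0.815 0.461 0.005]
side copper [333.6, 168.8] 5 [0.839 0.46  0.007]
side copper [339.0, 168.0] 5 [0.862 0.468 0.006]
side copper [317.24, 203.6] 58 [0.705 0.157 0.039]
side copper [285.0, 243.0] 5 [ 0.586  0.023 -0.002]
```

View pics/crop1.png

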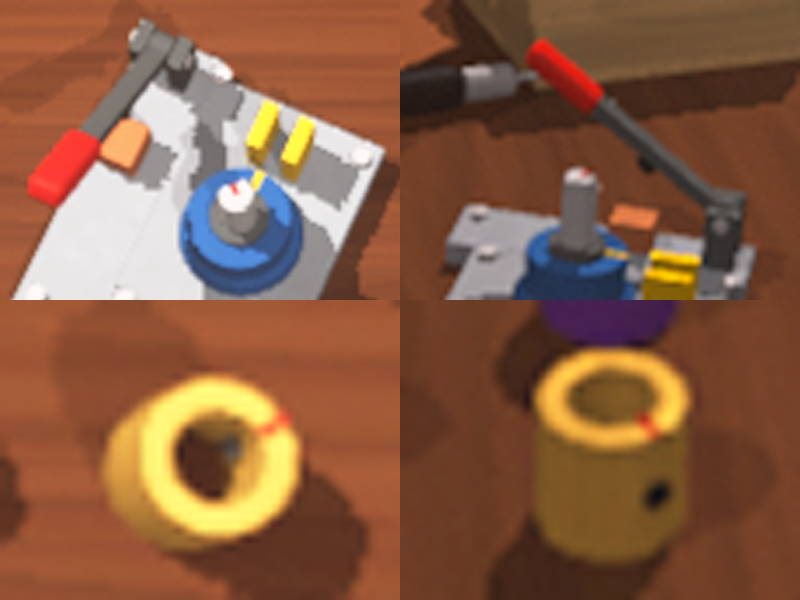

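The crops show the brass collar with bore and red rim line toward (274,425) in the crop. The shaft end is at (236,195) in the crop, with its red tick pointing up and slightly left. The clamp is raised and the cheeks are at (262,132) and (297,146). Next I compute exact numbers.

```bash
cat >> h.py <<'E'
def yaw(a,b): return np.degrees(np.arctan2(b[1]-a[1],b[0]-a[0]))
def measure_collar(box_t,ztop=0.040,p=None):
    if p is None: p,_=viewer.grab_frame('top')
    H=hsv(p).astype(int);h,s,v=H[...,0],H[...,1],H[...,2]
    x0,y0,x1,y1=box_t
    return p[y0:y1,x0:x1],H[y0:y1,x0:x1]
E
python3 - <<'E'
from h import *
p=cv2.imread('pics/top0.png')[:,:,::-1].copy();q=cv2.imread('pics/side0.png')[:,:,::-1].copy()
H=hsv(p).astype(int);h,s,v=H[...,0],H[...,1],H[...,2]
# shaft end: bright, low saturation
for ce,a,l in blobs(p,(s<60)&(v>200),(240,148,266,170),4): print('white',ce,a)
def show(x0,y0,x1,y1):
    for y in range(y0,y1): print(y,' '.join('%3d/%3d/%3d'%tuple(p[y,x]) for x in range(x0,x1)))
show(246,150,261,162)
m=(h<=4)|(h>175)
for ce,a,l in blobs(p,(h<8)&(s>150)&(v>215),(395,222,412,240),2): print('collar red',ce,a)
d=np.load('pics/top0.npy')
# collar rim: bright yellow at top height
z=np.zeros(d.shape)
for y in range(220,256):
    for x in range(378,416): z[y,x]=at_depth('top',x,y,d[y,x])[2]
rim=(z>0.034)
for ce,a,l in blobs(p,rim,None,5):
    c,_=cv2.findContours(l.astype(np.uint8),cv2.RETR_EXTERNAL,cv2.CHAIN_APPROX_NONE); e=cv2.fitEllipse(c[0]); print('rim',ce,a,e, on_z('top',*e[0],0.04).round(4))
rim2=(h>15)&(h<35)&(s>100)&(v>200)
for ce,a,l in blobs(p,rim2,(378,220,416,256),5):
    c,_=cv2.findContours(l.astype(np.uint8),cv2.RETR_EXTERNAL,cv2.CHAIN_APPROX_NONE); e=cv2.fitEllipse(c[0]); print('rimcol',ce,a,e, on_z('top',*e[0],0.04).round(4))
c1=on_z('top',260.42,135.72,.058)
# yellow housing line, plate
g=(s<40)&(v>150)
x0,y0=180,100
bl=max(blobs(p,g,(180,100,305,220),50),key=lambda b:b[1]);c,_=cv2.findContours(bl[2].astype(np.uint8),cv2.RETR_EXTERNAL,cv2.CHAIN_APPROX_NONE)
c=c[0][:,0].astype(float); w=np.array([on_z('top',*k,.018)[:2] for k in c])
r=cv2.minAreaRect((w*1000).astype(np.float32)); print('plate',r)
E
```

```text
white [252.51, 156.04] 69
150  97/119/161  82/122/187  76/122/193  76/121/192  75/121/191  75/121/191  74/121/190  77/130/203  82/139/216  89/142/218  86/141/218 131/161/207 254/239/137 255/249/ 72 253/238/112
151  76/122/193  75/121/192  76/122/193  75/121/191  75/122/191  75/122/191  75/122/191 106/143/200 180/186/224 173/180/216 116/148/205 217/202/164 254/245/ 96 255/248/ 79 238/216/165
152  76/121/193  76/123/192  77/123/192  75/121/192  88/117/180 113/113/173 170/131/180 215/204/224 250/243/242 248/241/237 194/189/198 238/211/128 255/247/ 83 254/241/114 186/184/195
153  75/120/192  78/123/193 106/142/200 189/204/231 209/200/215 212/137/148 247/134/135 252/234/231 252/248/247 253/251/250 245/239/237 237/211/152 254/240/ 86 239/218/164 107/153/212
154  77/123/192 109/139/194 200/206/226 252/251/252 253/251/251 249/206/199 251/ 99/ 90 252/210/206 252/246/244 252/248/247 253/250/248 247/237/214 243/221/132 183/180/193  84/142/220
155  76/123/192 161/172/200 243/238/236 251/247/245 251/248/246 252/234/230 252/163/156 252/188/182 252/242/240 252/249/247 253/250/249 241/235/231 166/16
[... 850 characters left out ...]
235 240/232/229 233/225/220 196/184/179 149/138/133 137/127/125 122/115/112  98/ 93/ 90 115/111/106
161 145/139/134 137/133/128 149/138/135 148/136/132 134/123/120 139/129/127 157/146/142 152/141/138 145/134/132 141/131/127 139/129/126 137/126/123 124/114/111 101/ 94/ 92  90/ 84/ 82
rim [397.05, 236.05] 189 ((397.01287841796875, 235.98387145996094), (17.964786529541016, 18.393856048583984), 124.30813598632812) [ 0.4955 -0.2186  0.04  ]
rimcol [396.25, 235.44] 246 ((396.43695068359375, 235.297607421875), (17.59856414794922, 21.69707489013672), 98.83663177490234) [ 0.4969 -0.2174  0.04  ]
plate ((655.0879516601562, 110.20369720458984), (172.16189575195312, 189.5275115966797), 65.5139389038086)
```

Run:
```python
from h import *
p=cv2.imread('pics/top0.png')[:,:,::-1].copy();q=cv2.imread('pics/side0.png')[:,:,::-1].copy()
def redc(p,box):
    x0,y0,x1,y1=box; a=p[y0:y1,x0:x1].astype(float); r=a[...,0]-a[...,1]; 
    return a,x0,y0
# collar red: low G relative to rim
a,x0,y0=redc(p,(400,227,409,237)); h=hsv(p)[227:237,400:409,0].astype(float); sat=hsv(p)[227:237,400:409]
w=np.where((a[...,0]>190)&(a[...,1]<150)&(a[...,2]<110),1,0)*np.clip(170-a[...,1],0,None); yy,xx=np.mgrid[227:237,400:409]
print(w.astype(int)); r=(w*xx).sum()/w.sum(),(w*yy).sum()/w.sum()
C=on_z('top',397.0,236.0,.04); R=on_z('top',*r,.04); print('collar',C,'red',r,R,yaw(C,R),np.linalg.norm(R-C))
ax=on_z('top',252.4,155.7,.112); ck=(on_z('top',260.42,135.72,.057)+on_z('top',270.47,140.47,.057))/2
print('axis',ax.round(4),'cheeks',ck.round(4),yaw(ax,ck),np.linalg.norm((ck-ax)[:2]))
print('redline yaw',yaw(on_z('top',252.5,155.7,.112),on_z('top',251.5,152.7,.112)))
# housing circle by blue mask
H=hsv(p).astype(int); m=(H[...,0]>98)&(H[...,0]<118)&(H[...,1]>90)&(H[...,2]>130)
k=np.zeros_like(m);k[140:190,230:280]=1
ys,xs=np.nonzero(m&(k>0)); hull=cv2.convexHull(np.c_[xs,ys].astype(np.int32)); (cx,cy),rr=cv2.minEnclosingCircle(hull)
W=np.array([on_z('top',*u,.06)[:2]*1000 for u in hull[:,0]],np.float32); print('housing',cv2.minEnclosingCircle(W))
# predict from axis & yaw
Y=np.radians(-25); Rm=np.array([[np.cos(Y),-np.sin(Y)],[np.sin(Y),np.cos(Y)]])
for nm,l in(('hinge',(.08,.09)),('gripdown',(-.059,.09)),('gripnow',(-.034,.09))): print(nm,(ax[:2]+Rm@l).round(4))
# second view of the shaft top and collar top
print('side proj of axis top',proj('side',[*ax[:2],.112]),'collar top',proj('side',[*C[:2],.04]))
Q=hsv(q).astype(int); 
for ce,n,l in blobs(q,(Q[...,1]<60)&(Q[...,2]>190),(298,188,318,205),3): print('side white',ce,n,on_z('side',*ce,.112))
```

```text
[[ 0  0 29  0  0  0  0  0  0]
 [ 0  0  0  0 54  0  0  0  0]
 [ 0  0  0  0  0  0  0  0  0]
 [ 0  0  0  0  0 44  0  0  0]
 [ 0  0  0  0  0 49 74  0  0]
 [ 0  0 22 26 53  0  0  0  0]
 [ 0  0  0  0  0  0  0 23  0]
 [ 0  0 24  0  0  0  0  0  0]
 [ 0 33  0  0  0  0  0  0  0]
 [ 0  0  0  0  0  0  0  0  0]]
collar [ 0.49546046 -0.21854354  0.04      ] red (np.float64(404.0812064965197), np.float64(231.06728538283062)) [ 0.50589953 -0.23406958  0.04      ] -56.08473757248338 0.018709136110745567
axis [0.6488 0.0843 0.112 ] cheeks [0.7033 0.0587 0.057 ] -25.11569054469153 0.0602690233723514
redline yaw 18.234750049125495
housing ((642.841552734375, 84.18189239501953), 37.0986213684082)
hinge [0.7593 0.1321]
gripdown [0.6333 0.1908]
gripnow [0.656  0.1803]
side proj of axis top [305.18348824 193.88682114] collar top [264.51586577 290.0868438 ]
side white [304.62, 194.62] 8 [0.64632318 0.08027896 0.112     ]
```

```bash
cat >> h.py <<'E'
def go(x,y,z,yawd):  # shift (cm) and turn (rad) in tool axes from the measured pose
    s=observe(); R0=Ro.from_euler('xyz',s['tool_rot']); p=np.array(s['position'])
    R1=Ro.from_euler('xyz',[np.pi,0,np.radians(yawd)])
    print('clock',round(s['clock'],2),'pos',p.round(4),'rot',np.degrees(s['tool_rot']).round(2),'F',np.round(s['force'],1),'w',round(s['grip_width'],4),'ff',round(s['finger_force'],1))
    print('  shift cm',(100*R0.inv().apply(np.array([x,y,z])-p)).round(2),'turn',(R0.inv()*R1).as_rotvec().round(3))
E
python3 -c "
from h import *
go(.656,.182,.20,110)"
```

```text
clock 0.1 pos [0.1911 0.5948 0.2308] rot [-179.94    0.    162.19] F [ 0.   0.3 -0.1] w 0.0855 ff 0.0
  shift cm [-56.89 -25.08   3.11] turn [-0.001  0.     0.911]
```

Request:
play_rows(
  motion=[
    [-4.5,-2,0.2,0,0,0.14,-1],
    [-9,-4,0.5,0,0,0.28,-1],
    [-13.5,-6,0.8,0,0,0.42,-1],
    [-18,-8,1,0,0,0.56,-1],
    [-22.5,-10,1.2,0,0,0.7,-1],
  ],
  squeeze=60,
)

```text
clock: 0.6
position: [0.3759, 0.4294, 0.2192]
tool_rot: [-3.141, 0.0, 2.125]
force: [0.9, 1.7, 0.7]
grip_width: 0.0121
finger_force: 0.0
```

```bash
python3 -c "
from h import *
go(.656,.182,.20,110)"
```

```text
clock 0.6 pos [0.3759 0.4294 0.2192] rot [-179.99    0.    121.76] F [0.9 1.7 0.7] w 0.0121 ff 0.0
  shift cm [-35.78  10.79   1.92] turn [-0.     0.     0.205]
```

Request:
play_rows(
  motion=[
    [-4.7,1.4,0.3,0,0,0.1,-1],
    [-9.4,2.8,0.6,0,0,0.2,-1],
    [-14.1,4.2,0.9,0,0,0.2,-1],
    [-18.8,5.6,1.2,0,0,0.2,-1],
    [-23.5,7,1.4,0,0,0.2,-1],
  ],
)

```text
clock: 1.1
position: [0.56, 0.2676, 0.2049]
tool_rot: [-3.141, 0.0, 1.931]
force: [0.5, 0.5, 0.3]
grip_width: 0.0005
finger_force: 0.0
```

```bash
python3 -c "
from h import *
go(.656,.182,.17,110)"
```

```text
clock 1.1 pos [0.56   0.2676 0.2049] rot [-179.97    0.    110.64] F [0.5 0.5 0.3] w 0.0005 ff 0.0
  shift cm [-11.39   5.97   3.48] turn [-0.001  0.     0.011]
```

Request:
play_rows(
  motion=[
    [-4,2.1,0.3,0,0,0.01,-1],
    [-8,4.2,0.6,0,0,0.01,-1],
    [-11.4,6,1,0,0,0.01,-1],
    [-11.4,6,3.5,0,0,0.01,-1],
    [-11.4,6,3.5,0,0,0.01,-1],
  ],
)

```text
clock: 1.6
position: [0.654, 0.1822, 0.167]
tool_rot: [-3.137, 0.0, 1.919]
force: [0.1, -0.4, 0.2]
grip_width: 0.0
finger_force: 0.0
```

```bash
python3 -c "
from h import *
go(.656,.181,.142,110);go(.645,.186,.10,110);go(.634,.190,.057,110)"
```

```text
clock 1.6 pos [0.654  0.1822 0.167 ] rot [-179.71    0.    109.96] F [ 0.1 -0.4  0.2] w 0.0 ff 0.0
  shift cm [-0.18  0.16  2.5 ] turn [-0.005  0.    -0.001]
clock 1.6 pos [0.654  0.1822 0.167 ] rot [-179.71    0.    109.96] F [ 0.1 -0.4  0.2] w 0.0 ff 0.0
  shift cm [ 0.67 -0.68  6.71] turn [-0.005  0.    -0.001]
clock 1.6 pos [0.654  0.1822 0.167 ] rot [-179.71    0.    109.96] F [ 0.1 -0.4  0.2] w 0.0 ff 0.0
  shift cm [ 1.42 -1.56 11.01] turn [-0.005  0.    -0.001]
```

Request:
play_rows(
  motion=[
    [0,0,1.5,0,0,0,-1],
    [0,0,2.5,0,0,0,-1],
    [0.2,-0.2,4,0,0,0,-1],
    [0.5,-0.4,5.5,0,0,0,-1],
    [0.7,-0.7,6.7,0,0,0,-1],
  ],
)

```text
clock: 2.1
position: [0.6456, 0.1888, 0.1026]
tool_rot: [-3.142, -0.0, 1.922]
force: [0.7, 1.2, 1.6]
grip_width: -0.0005
finger_force: 0.8
```

Request:
play_rows(
  motion=[
    [0.2,-0.2,1.2,0,0,0,-1],
    [0.4,-0.4,2.4,0,0,0,-1],
    [0.6,-0.7,3.4,0,0,0,-1],
    [0.7,-0.8,4,0,0,0,-1],
    [0.7,-0.8,4.3,0,0,0,-1],
  ],
)

```text
clock: 2.6
position: [0.636, 0.1915, 0.0598]
tool_rot: [-3.141, -0.0, 1.921]
force: [-6.9, 0.9, 20.6]
grip_width: -0.0003
finger_force: 10.9
```

```bash
python3 -c "
from h import *
go(.634,.190,.057,110)
p,d=viewer.grab_frame('top');cv2.imwrite('pics/top1.png',p[:,:,::-1]);q,d=viewer.grab_frame('side');cv2.imwrite('pics/side1.png',q[:,:,::-1])
cv2.imwrite('pics/c2.png',np.hstack([cv2.resize(p[90:220,180:310,::-1],(400,400)),cv2.resize(q[150:250,260:360,::-1],(400,400))]))"
```

```text
clock 2.6 pos [0.636  0.1915 0.0598] rot [-179.96   -0.    110.06] F [-6.9  0.9 20.6] w -0.0003 ff 10.9
  shift cm [-0.08 -0.24  0.28] turn [-0.001 -0.     0.001]
```

View pics/c2.png

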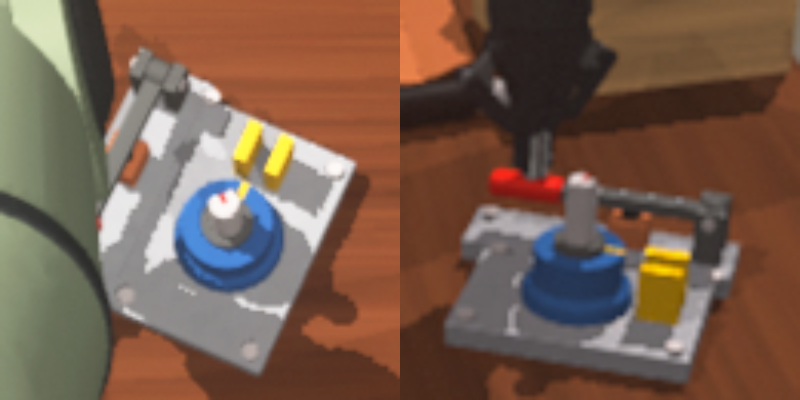

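The clamp is down: the right half shows the handle level with its rubber foot on the pad, the fingertip at z = 59.8 mm and 20 N. I press briefly, then go to the shaft.

Request:
play_rows(
  motion=[
    [0,0,0.2,0,0,0,-1],
    [0,0,0.2,0,0,0,-1],
    [0,0,-2,0,0,0,-1],
    [0,0,-5,0,0,0,0],
    [0,0,-9,0,0,0,0.2],
  ],
)

```text
clock: 3.2
position: [0.6357, 0.1912, 0.1503]
tool_rot: [-3.139, 0.0, 1.921]
force: [0.4, 0.5, -0.1]
grip_width: 0.0281
finger_force: 0.0
```

```bash
python3 -c "
from h import *
go(.649,.084,.135,109);go(.649,.084,.073,109)"
```

```text
clock 3.2 pos [0.6357 0.1912 0.1503] rot [-1.7987e+02  1.0000e-02  1.1004e+02] F [ 0.4  0.5 -0.1] w 0.0281 ff 0.0
  shift cm [-10.52  -2.42   1.53] turn [-0.002  0.     0.018]
clock 3.2 pos [0.6357 0.1912 0.1503] rot [-1.7987e+02  1.0000e-02  1.1004e+02] F [ 0.4  0.5 -0.1] w 0.0281 ff 0.0
  shift cm [-10.52  -2.4    7.73] turn [-0.002  0.     0.018]
```

Request:
play_rows(
  motion=[
    [-3.5,-0.8,0,0,0,0,0.2],
    [-7,-1.6,0.3,0,0,0.018,0.2],
    [-10.5,-2.4,1,0,0,0.018,0.2],
    [-10.5,-2.4,1.5,0,0,0.018,0.2],
    [-10.5,-2.4,1.5,0,0,0.018,0.2],
  ],
)

```text
clock: 3.7
position: [0.6497, 0.0838, 0.1348]
tool_rot: [-3.141, -0.0, 1.901]
force: [-0.5, 0.8, -0.4]
grip_width: 0.0511
finger_force: 0.0
```

```bash
python3 -c "
from h import *
go(.649,.084,.073,109)"
```

```text
clock 3.7 pos [0.6497 0.0838 0.1348] rot [-1.7996e+02 -1.0000e-02  1.0892e+02] F [-0.5  0.8 -0.4] w 0.0511 ff 0.0
  shift cm [ 0.04 -0.05  6.18] turn [-0.001 -0.    -0.001]
```

Request:
play_rows(
  motion=[
    [0,0,1.5,0,0,0,0.2],
    [0,0,3,0,0,0,0.2],
    [0,0,4.5,0,0,0,0.2],
    [0,0,6,0,0,0,0.2],
    [0,0,6,0,0,0,0.1],
  ],
)

```text
clock: 4.2
position: [0.6484, 0.0848, 0.0725]
tool_rot: [-3.138, -0.0, 1.903]
force: [-0.0, 0.0, 0.1]
grip_width: 0.0467
finger_force: 0.0
```

Request:
play_rows(
  motion=[
    [0,0,0,0,0,0,-1],
    [0,0,0,0,0,0,-1],
    [0,0,0,0,0,0,-1],
    [0,0,0,0,0,0,-1],
    [0,0,0,0,0,0,-1],
  ],
  squeeze=40,
)

```text
clock: 4.7
position: [0.6466, 0.0834, 0.0756]
tool_rot: [-3.135, -0.001, 1.902]
force: [-25.3, -6.2, 15.6]
grip_width: 0.0175
finger_force: 39.7
```

```bash
python3 -c "
from h import *
go(.649,.084,.073,109);print(observe()['moment'])"
```

```text
clock 4.7 pos [0.6466 0.0834 0.0756] rot [-1.7962e+02 -5.0000e-02  1.0898e+02] F [-25.3  -6.2  15.6] w 0.0175 ff 39.7
  shift cm [-0.02  0.25  0.26] turn [-0.007 -0.001 -0.   ]
[-1.25492056e+00  5.12309022e+00 -4.15048218e-03]
```

Request:
play_rows(
  motion=[
    [0,-0.2,-0.2,0,0,0,-1],
    [0,-0.2,-0.2,0,0,0.12,-1],
    [0.05,-0.2,-0.2,0,0,0.24,-1],
    [0.05,-0.2,-0.2,0,0,0.36,-1],
    [0.1,-0.2,-0.2,0,0,0.48,-1],
  ],
  squeeze=60,
)

```text
clock: 5.2
position: [0.6468, 0.0843, 0.0759]
tool_rot: [-3.14, 0.001, 1.418]
force: [8.4, -4.5, -33.6]
grip_width: 0.0169
finger_force: 63.2
```

```bash
python3 -c "
from h import *
go(.6467,.0849,.075,65)"
```

```text
clock 5.2 pos [0.6468 0.0843 0.0759] rot [-1.7992e+02  8.0000e-02  8.1220e+01] F [  8.4  -4.5 -33.6] w 0.0169 ff 63.2
  shift cm [ 0.06 -0.02  0.09] turn [-0.001  0.002  0.283]
```

Request:
play_rows(
  motion=[
    [0,0,0.15,0,0,0.1,-1],
    [0,0,0.15,0,0,0.2,-1],
    [0.05,0,0.15,0,0,0.283,-1],
    [0.05,0,0.15,0,0,0.283,-1],
    [0.05,0,0.15,0,0,0.283,-1],
  ],
)

```text
clock: 5.7
position: [0.6473, 0.0847, 0.0758]
tool_rot: [-3.141, 0.001, 1.139]
force: [-1.0, -4.9, -9.0]
grip_width: 0.0171
finger_force: 65.4
```

```bash
python3 -c "
from h import *
go(.6467,.0849,.075,65);print(observe()['moment'])"
```

```text
clock 5.7 pos [0.6473 0.0847 0.0758] rot [-1.7999e+02  6.0000e-02  6.5280e+01] F [-1.  -4.9 -9. ] w 0.0171 ff 65.4
  shift cm [-0.01 -0.06  0.08] turn [-0.     0.001  0.005]
[-0.72684217  0.36414131 -0.07129356]
```

Request:
play_rows(
  motion=[
    [0,0,0,0,0,0.005,-1],
    [0,0,0,0,0,0.005,0.3],
    [0,0,0,0,0,0.005,0.3],
    [0,0,0,0,0,0.005,0.3],
    [0,0,-2.5,0,0,0.005,0.3],
  ],
)

```text
clock: 6.2
position: [0.6463, 0.0857, 0.0989]
tool_rot: [-3.138, 0.002, 1.135]
force: [-0.7, 0.3, 0.7]
grip_width: 0.0555
finger_force: 0.0
```

Request:
play_rows(
  motion=[
    [0,0,-2,0,0,0,0.4],
    [0,0,-6,0,0,0,0.5],
    [0,0,-8,0,0,0,0.8],
    [-4,-1,-8,0,0,-0.1,0.8],
    [-8,-2,-8,0,0,-0.2,0.8],
  ],
)

```text
clock: 6.7
position: [0.5955, 0.0215, 0.1815]
tool_rot: [3.14, -0.0, 1.341]
force: [1.1, -1.9, -0.1]
grip_width: 0.0772
finger_force: 0.0
```

Run:
```python
from h import *
S=on_z('side',270.4,302.8,.02);Rd=on_z('side',269.3,294.9,.04)
q=cv2.imread('pics/side0.png')[:,:,::-1].copy();H=hsv(q)
m=(H[...,0]>12)&(H[...,0]<30)&(H[...,1]>120)&(H[...,2]>190)
b=max(blobs(q,m,(250,283,280,318),10),key=lambda b:b[1]);c,_=cv2.findContours(b[2].astype(np.uint8),cv2.RETR_EXTERNAL,cv2.CHAIN_APPROX_NONE);e=cv2.fitEllipse(c[0]);print(e)
Cs=on_z('side',*e[0],.04);Ct=np.array([.4955,-.2186,.04]);print('centre side',Cs)
for C in(Ct,Cs): print(C[:2],'screw',S[:2],yaw(C,S),np.linalg.norm((S-C)[:2]),'red',Rd[:2],yaw(C,Rd),np.linalg.norm((Rd-C)[:2]))
print('crop red top', yaw(Ct,on_z('top',404.4,231.6,.04)))
go(.4955,-.2186,.15,122)
```

```text
((265.12274169921875, 291.3050537109375), (10.093326568603516, 15.612565040588379), 90.3421630859375)
centre side [ 0.49619842 -0.22285544  0.04      ]
[ 0.4955 -0.2186] screw [ 0.50576729 -0.23884813] -63.111650203526 0.022702512655400037 red [ 0.50346711 -0.23610841] -65.5323503974294 0.019235883911324598
[ 0.49619842 -0.22285544] screw [ 0.50576729 -0.23884813] -59.10674901769761 0.018636774548387233 red [ 0.50346711 -0.23610841] -61.2571086796441 0.015115388207445827
crop red top -60.05493839110565
clock 6.7 pos [0.5955 0.0215 0.1815] rot [ 1.7991e+02 -3.0000e-02  7.6830e+01] F [ 1.1 -1.9 -0.1] w 0.0772 ff 0.0
  shift cm [-25.65  -4.27   3.13] turn [ 0.002  0.    -0.788]
```

Request:
play_rows(
  motion=[
    [-4.5,-0.8,0,0,0,-0.14,0.8],
    [-9,-1.6,0,0,0,-0.28,0.8],
    [-13.5,-2.4,0,0,0,-0.42,0.8],
    [-18,-3.2,0,0,0,-0.56,0.8],
    [-22.5,-3.8,0,0,0,-0.7,0.8],
  ],
)

```text
clock: 7.2
position: [0.5054, -0.1899, 0.1814]
tool_rot: [3.141, 0.001, 2.041]
force: [1.4, -0.6, -0.4]
grip_width: 0.077
finger_force: 0.0
```

Run:
```python
from h import *
go(.4955,-.2195,.08,120)
p,d=viewer.grab_frame('top');cv2.imwrite('pics/top2.png',p[:,:,::-1]);q,d=viewer.grab_frame('side');cv2.imwrite('pics/side2.png',q[:,:,::-1])
f=lambda a,x,y,w,h:cv2.resize(a[y:y+h,x:x+w,::-1],(400,300),interpolation=cv2.INTER_CUBIC)
cv2.imwrite('pics/c3.png',np.vstack([np.hstack([f(p,230,130,48,36),f(q,265,180,80,60)]),np.hstack([f(p,340,190,112,84),f(q,210,220,128,96)])]))
```

```text
clock 7.2 pos [ 0.5054 -0.1899  0.1814] rot [1.7995e+02 3.0000e-02 1.1694e+02] F [ 1.4 -0.6 -0.4] w 0.077 ff 0.0
  shift cm [-2.19 -2.24 10.13] turn [ 0.001  0.001 -0.053]
```

View pics/c3.png

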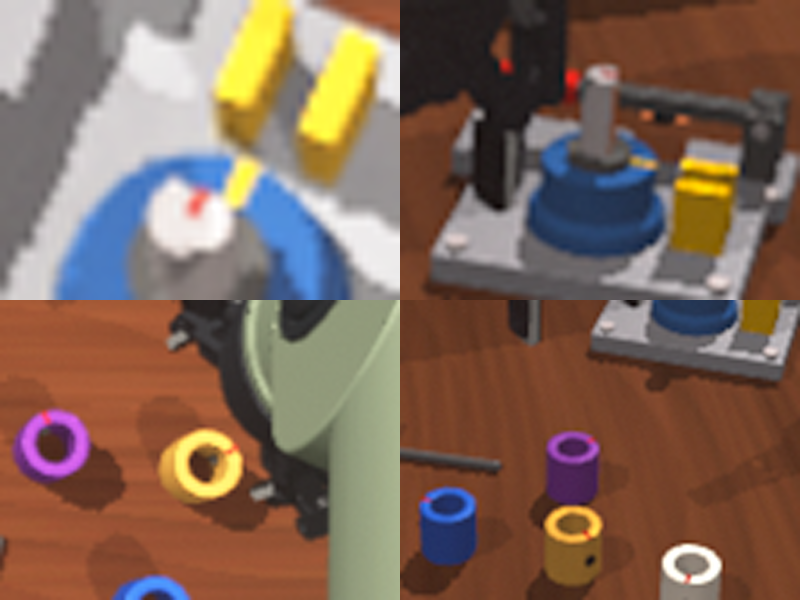

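The shaft's red line at (200,203) in the crop now points along the yellow line to the gap between the cheeks, and the clamp is still down. The brass collar stands undisturbed at (205,463). I now grasp it.

Request:
play_rows(
  motion=[
    [-1.1,-1.1,2,0,0,-0.053,0.8],
    [-2.2,-2.2,5,0,0,-0.053,0.8],
    [-2.2,-2.2,8.5,0,0,-0.053,0.8],
    [-2.2,-2.2,8.5,0,0,-0.053,0.8],
    [-2.2,-2.2,8.5,0,0,-0.053,0.8],
  ],
)

```text
clock: 7.8
position: [0.4966, -0.2178, 0.0965]
tool_rot: [-3.141, -0.0, 2.088]
force: [-0.0, -0.3, 0.7]
grip_width: 0.0768
finger_force: 0.0
```

Run:
```python
from h import *
go(.4955,-.2195,.006,120)
```

```text
clock 7.8 pos [ 0.4966 -0.2178  0.0965] rot [-1.7999e+02 -2.0000e-02  1.1961e+02] F [-0.  -0.3  0.7] w 0.0768 ff 0.0
  shift cm [-0.1  -0.18  9.05] turn [-0.    -0.    -0.007]
```

Request:
play_rows(
  motion=[
    [-0.1,-0.2,2.5,0,0,0,0.8],
    [-0.1,-0.2,5,0,0,0,0.8],
    [-0.1,-0.2,7.5,0,0,0,0.8],
    [-0.1,-0.2,9,0,0,0,0.8],
    [-0.1,-0.2,9,0,0,0,0.5],
  ],
)

```text
clock: 8.3
position: [0.4952, -0.2195, 0.0057]
tool_rot: [-3.141, -0.001, 2.088]
force: [0.2, 0.1, 0.9]
grip_width: 0.0646
finger_force: 0.0
```

Request:
play_rows(
  motion=[
    [0,0,0,0,0,0,0.1],
    [0,0,0,0,0,0,-0.3],
    [0,0,0,0,0,0,-0.6],
    [0,0,0,0,0,0,-0.6],
    [0,0,0,0,0,0,-0.6],
  ],
  squeeze=50,
)

```text
clock: 8.8
position: [0.496, -0.2202, 0.0075]
tool_rot: [3.14, 0.002, 2.088]
force: [-1.9, 1.2, 8.5]
grip_width: 0.0391
finger_force: 49.1
```

Run:
```python
from h import *
go(.4955,-.2195,.006,120)
```

```text
clock 8.8 pos [ 0.496  -0.2202  0.0075] rot [1.7991e+02 9.0000e-02 1.1962e+02] F [-1.9  1.2  8.5] w 0.0391 ff 49.1
  shift cm [ 0.08 -0.01  0.15] turn [ 0.002  0.002 -0.007]
```

Request:
play_rows(
  motion=[
    [0,0,-1,0,0,0,-0.6],
    [0,0,-4,0,0,0,-0.6],
    [0,0,-8,0,0,0,-0.6],
    [0,0,-12,0,0,0,-0.6],
    [0,0,-15,0,0,0,-0.6],
  ],
  squeeze=60,
)

```text
clock: 9.3
position: [0.4954, -0.2201, 0.1595]
tool_rot: [3.14, 0.002, 2.087]
force: [-0.5, 0.9, -1.5]
grip_width: 0.0388
finger_force: 60.8
```

Run:
```python
from h import *
go(.6491,.0839,.16,154.6)
```

```text
clock 9.3 pos [ 0.4954 -0.2201  0.1595] rot [1.7989e+02 1.1000e-01 1.1960e+02] F [-0.5  0.9 -1.5] w 0.0388 ff 60.8
  shift cm [18.84 28.38 -0.03] turn [ 0.001  0.002 -0.611]
```

Request:
play_rows(
  motion=[
    [2.6,4,0,0,0,-0.12,-0.6],
    [5.2,8,0,0,0,-0.24,-0.6],
    [7.8,12,0,0,0,-0.36,-0.6],
    [10.4,16,0,0,0,-0.48,-0.6],
    [13,20,0,0,0,-0.6,-0.6],
  ],
)

```text
clock: 9.8
position: [0.6054, -0.0062, 0.1575]
tool_rot: [3.141, 0.001, 2.692]
force: [1.7, 0.0, -1.7]
grip_width: 0.0387
finger_force: 60.8
```

Run:
```python
from h import *
go(.6491,.0839,.16,154.6)
```

```text
clock 9.8 pos [ 0.6054 -0.0062  0.1575] rot [1.7998e+02 8.0000e-02 1.5426e+02] F [ 1.7  0.  -1.7] w 0.0387 ff 60.8
  shift cm [-0.02 10.02 -0.25] turn [ 0.     0.001 -0.006]
```

Request:
play_rows(
  motion=[
    [0,4,0,0,0,-0.006,-0.6],
    [0,7,0,0,0,-0.006,-0.6],
    [0,10,0,0,0,-0.006,-0.6],
    [0,10,0,0,0,-0.006,-0.6],
    [0,10,0,0,0,-0.006,-0.6],
  ],
)

```text
clock: 10.3
position: [0.6485, 0.0821, 0.1568]
tool_rot: [-3.141, 0.001, 2.695]
force: [0.0, -1.4, -1.8]
grip_width: 0.0387
finger_force: 60.8
```

Run:
```python
from h import *
go(.6491,.0839,.125,155)
p,d=viewer.grab_frame('top');cv2.imwrite('pics/top3.png',p[:,:,::-1]);q,d=viewer.grab_frame('side');cv2.imwrite('pics/side3.png',q[:,:,::-1]);np.save('pics/side3.npy',d)
f=lambda a,x,y,w,h:cv2.resize(a[y:y+h,x:x+w,::-1],(400,600),interpolation=cv2.INTER_CUBIC)
s=observe();c=s['position']; u=proj('side',[c[0],c[1],.155]);print('side px collar bottom centre expected',u)
cv2.imwrite('pics/c4.png',np.hstack([f(p,224,105,64,96),f(q,282,135,64,96)]))
Q=hsv(q).astype(int);m=(Q[...,0]>10)&(Q[...,0]<32)&(Q[...,1]>110)&(Q[...,2]>50)
k=max(blobs(q,m,(285,140,330,190),5),key=lambda b:b[1]);ys,xs=np.nonzero(k[2])
for y in sorted(set(ys)): print(y,xs[ys==y].min(),xs[ys==y].max(),end='; ')
```

```text
clock 10.3 pos [0.6485 0.0821 0.1568] rot [-1.7999e+02  4.0000e-02  1.5439e+02] F [ 0.  -1.4 -1.8] w 0.0387 ff 60.8
  shift cm [0.02 0.19 3.18] turn [-0.     0.001 -0.011]
side px collar bottom centre expected [306.13033305 180.22596088]
140 318 329; 141 320 329; 142 318 329; 143 318 329; 144 317 329; 145 317 329; 146 317 329; 147 317 329; 148 317 329; 149 317 329; 150 317 329; 151 317 329; 152 317 329; 153 316 329; 154 316 329; 155 316 329; 156 316 329; 157 316 329; 158 315 329; 159 315 329; 160 315 329; 161 315 329; 162 314 329; 163 314 329; 164 314 329; 165 314 329; 166 310 329; 167 310 329; 168 310 329; 169 310 329; 170 300 329; 171 299 329; 172 299 325; 173 294 316; 174 294 315; 175 295 315; 176 299 314; 177 299 314; 178 299 314; 179 299 314; 180 299 314; 181 299 314; 182 299 314; 183 299 314; 184 300 314; 185 302 312; 186 306 308;
```

View pics/c4.png

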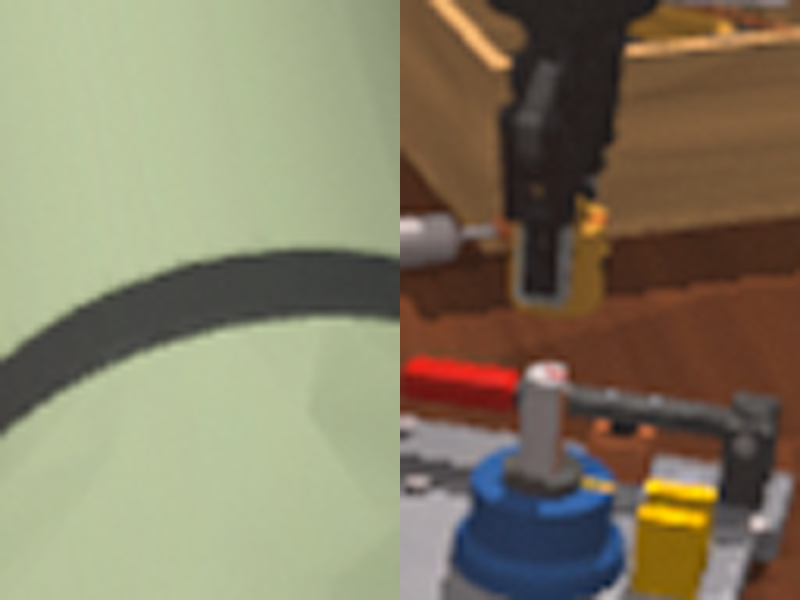

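The side crop shows the collar gripped at (560,260) above the shaft (545,420), with a finger pad covering its side. The top view is blocked by the arm. I measure the sideways offset between collar and shaft in this one view, which cancels calibration bias.

Run:
```python
from h import *
q=cv2.imread('pics/side3.png').astype(float)
def edge(rows,x0,x1):
    r=[]
    for y in rows:
        g=np.abs(np.diff(cv2.GaussianBlur(q,(3,1),0)[y,x0:x1],axis=0)).sum(1); k=int(g.argmax()); s=slice(max(k-1,0),k+2); i=np.arange(len(g))[s]
        r.append(x0+.5+(g[s]*i).sum()/g[s].sum())
    return np.median(r).round(2),np.std(r).round(2)
print('collar L',edge(range(176,183),295,302),'R',edge(range(176,183),310,319))
print('shaft L',edge(range(199,206),298,304),'R',edge(range(199,206),306,313))
for z in(.112,.105,.09): print('axis',z,proj('side',[.6491,.0839,z]).round(2))
s=observe();x,y,_=s['position']
for z in(.152,.165): print('tcp',z,proj('side',[x,y,z]).round(2))
i,R,t=cam('side');ex=R[0]; 
for n,v in(('toolx',[np.cos(np.radians(154.6)),np.sin(np.radians(154.6)),0]),('tooly',[np.sin(np.radians(154.6)),-np.cos(np.radians(154.6)),0])): print(n,'px per mm',(proj('side',np.array([x,y,.16])+.01*np.array(v))-proj('side',[x,y,.16])).round(3)/10)
print('screw yaw by eye: ',proj('side',[x+.02*np.cos(np.radians(-25)),y+.02*np.sin(np.radians(-25)),.172]))
```

```text
collar L (np.float64(298.84), np.float64(0.22)) R (np.float64(313.71), np.float64(0.26))
shaft L (np.float64(300.56), np.float64(0.45)) R (np.float64(307.37), np.float64(0.92))
axis 0.112 [305.34 193.95]
axis 0.105 [305.21 196.23]
axis 0.09 [304.93 201.07]
tcp 0.152 [306.07 181.24]
tcp 0.165 [306.32 176.84]
toolx px per mm [-0.3651 -0.0522]
tooly px per mm [ 0.0842 -0.153 ]
screw yaw by eye:  [313.84878591 175.46616999]
```

Request:
play_rows(
  motion=[
    [0,0.2,1,0,0,-0.01,-0.6],
    [0,0.2,2,0,0,-0.01,-0.6],
    [0,0.2,3,0,0,-0.01,-0.6],
    [0,0.2,3.3,0,0,-0.01,-0.6],
    [0,0.2,3.3,0,0,-0.01,-0.6],
  ],
  squeeze=60,
)

```text
clock: 10.9
position: [0.649, 0.0834, 0.1219]
tool_rot: [-3.141, -0.001, 2.704]
force: [0.3, 1.1, -1.5]
grip_width: 0.0388
finger_force: 60.8
```

Run:
```python
from h import *
go(.6491,.0839,.115,155)
```

```text
clock 10.9 pos [0.649  0.0834 0.1219] rot [-1.7995e+02 -6.0000e-02  1.5490e+02] F [ 0.3  1.1 -1.5] w 0.0388 ff 60.8
  shift cm [0.01 0.05 0.69] turn [-0.001 -0.001 -0.002]
```

Request:
play_rows(
  motion=[
    [0,0.05,0.2,0,0,0,-0.6],
    [0,0.05,0.4,0,0,0,-0.6],
    [0,0.05,0.6,0,0,0,-0.6],
    [0,0.05,0.8,0,0,0,-0.6],
    [0,0.05,0.8,0,0,0,-0.6],
  ],
)

```text
clock: 11.4
position: [0.6492, 0.0839, 0.1144]
tool_rot: [-3.141, -0.001, 2.704]
force: [-2.5, -1.8, -3.4]
grip_width: 0.0389
finger_force: 60.8
```

Request:
play_rows(
  motion=[
    [0,0,0.4,0,0,0,-0.6],
    [0,0,0.8,0,0,0,-0.6],
    [0,0,1.0,0,0,0,-0.6],
    [0,0,1.2,0,0,0,-0.6],
    [0,0,1.2,0,0,0,-0.6],
  ],
)

```text
clock: 11.9
position: [0.6491, 0.0839, 0.1024]
tool_rot: [-3.141, -0.001, 2.704]
force: [-5.4, -1.1, -3.0]
grip_width: 0.0386
finger_force: 60.9
```

Run:
```python
from h import *
go(.6491,.0839,.096,155)
s=observe();print(s['moment'])
```

```text
clock 11.9 pos [0.6491 0.0839 0.1024] rot [-1.7995e+02 -6.0000e-02  1.5490e+02] F [-5.4 -1.1 -3. ] w 0.0386 ff 60.9
  shift cm [-0.    0.    0.64] turn [-0.001 -0.001 -0.002]
[-0.36301008  1.05085067  0.00697296]
```

Request:
play_rows(
  motion=[
    [0.05,0,0.1,0,0,0,-0.6],
    [0.05,0,0.3,0,0,0,-0.6],
    [0.05,0,0.5,0,0,0,-0.6],
    [0.05,0,0.7,0,0,0,-0.6],
    [0.05,0,0.8,0,0,0,-0.6],
  ],
)

```text
clock: 12.4
position: [0.649, 0.084, 0.0947]
tool_rot: [-3.141, -0.0, 2.704]
force: [-5.0, -2.6, 3.1]
grip_width: 0.0387
finger_force: 61.3
```

Run:
```python
from h import *
go(.6491,.0839,.0735,155)
s=observe();print(s['moment'])
```

```text
clock 12.4 pos [0.649  0.084  0.0947] rot [-1.7997e+02 -1.0000e-02  1.5490e+02] F [-5.  -2.6  3.1] w 0.0387 ff 61.3
  shift cm [-0.02 -0.    2.12] turn [-0.001 -0.    -0.002]
[-0.62384851  1.10877648 -0.00254139]
```

Request:
play_rows(
  motion=[
    [0.03,0,0.3,0,0,0,-0.6],
    [0.05,0,0.6,0,0,0,-0.6],
    [0.05,0,1,0,0,0,-0.6],
    [0.05,0,1.4,0,0,0,-0.6],
    [0.05,0,1.7,0,0,0,-0.6],
  ],
)

```text
clock: 12.9
position: [0.6487, 0.0842, 0.0775]
tool_rot: [-3.141, 0.0, 2.703]
force: [-4.1, -3.3, 1.5]
grip_width: 0.0389
finger_force: 61.2
```

Run:
```python
from h import *
go(.6491,.0839,.0735,155)
s=observe();print(s['moment'])
```

```text
clock 12.9 pos [0.6487 0.0842 0.0775] rot [-179.98    0.    154.9 ] F [-4.1 -3.3  1.5] w 0.0389 ff 61.2
  shift cm [-0.05 -0.01  0.4 ] turn [-0.     0.    -0.002]
[-0.82423323  0.83229931 -0.01521423]
```

Request:
play_rows(
  motion=[
    [0,0,0.2,0,0,0,-0.6],
    [0,0,0.4,0,0,0,-0.6],
    [0,0,0.5,0,0,0,-0.6],
    [0,0,0.6,0,0,0,-0.6],
    [0,0,0.6,0,0,0,-0.6],
  ],
  squeeze=80,
)

```text
clock: 13.4
position: [0.6488, 0.0842, 0.0736]
tool_rot: [3.141, 0.0, 2.703]
force: [-15.7, -4.4, 30.5]
grip_width: 0.0385
finger_force: 82.7
```

Run:
```python
from h import *
go(.6491,.0839,.0735,155)
s=observe();print(s['moment'])
p,d=viewer.grab_frame('top');q,d=viewer.grab_frame('side');cv2.imwrite('pics/side4.png',q[:,:,::-1]);
f=lambda a,x,y,w,h:cv2.resize(a[y:y+h,x:x+w,::-1],(400,600),interpolation=cv2.INTER_CUBIC)
cv2.imwrite('pics/c5.png',np.hstack([f(p,210,100,64,96),f(q,278,165,48,72)]))
```

```text
clock 13.4 pos [0.6488 0.0842 0.0736] rot [1.7999e+02 2.0000e-02 1.5489e+02] F [-15.7  -4.4  30.5] w 0.0385 ff 82.7
  shift cm [-0.04 -0.02  0.01] turn [ 0.     0.    -0.002]
[-1.1510759   3.27123726 -0.01800041]
```

View pics/c5.png

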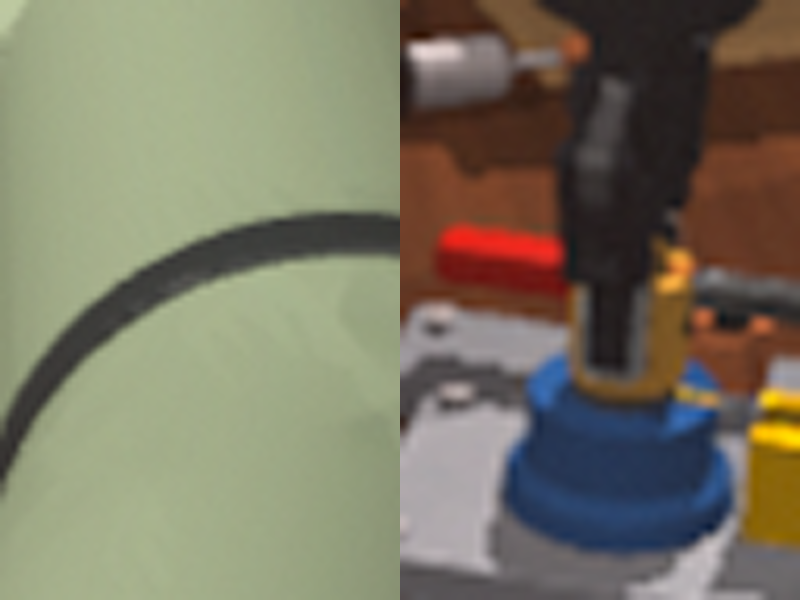

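The collar sits on the shoulder at (630,385) in the crop, and its red rim line is at (685,268), on the side of the yellow line and slot. I relax the lateral force, hold, and check that red-line yaw.

Request:
play_rows(
  motion=[
    [0.05,0,0.02,0,0,0,-0.6],
    [0.05,0,0.02,0,0,0,-0.6],
    [0.05,0,0.02,0,0,0,-0.6],
    [0.05,0,0.02,0,0,0,-0.6],
    [0.05,0,0.02,0,0,0,-0.6],
  ],
)

```text
clock: 14.0
position: [0.6488, 0.0842, 0.0736]
tool_rot: [3.141, 0.001, 2.703]
force: [-13.4, -6.8, 30.6]
grip_width: 0.0386
finger_force: 82.7
```

Run:
```python
from h import *
go(.6491,.0839,.0735,155)
q=cv2.imread('pics/side4.png')[:,:,::-1].copy();H=hsv(q).astype(int)
for y in range(192,202): print(y,' '.join('%3d/%3d/%3d'%tuple(q[y,x]) for x in range(306,316)))
C=np.array([.649,.084])
for a in(-45,-35,-25,-15,-5): print(a,[proj('side',[*(C+r*np.array([np.cos(np.radians(a)),np.sin(np.radians(a))])),.106]).round(1).tolist() for r in(.0135,.0195)])
```

```text
clock 14.0 pos [0.6488 0.0842 0.0736] rot [1.7998e+02 8.0000e-02 1.5488e+02] F [-13.4  -6.8  30.6] w 0.0386 ff 82.7
  shift cm [-0.04 -0.02  0.01] turn [ 0.     0.001 -0.002]
192  36/ 29/ 30  36/ 30/ 32  36/ 30/ 32  35/ 30/ 31  35/ 31/ 32  82/ 58/ 47 100/ 61/ 43  99/ 57/ 37 100/ 56/ 37 102/ 57/ 37
193  36/ 30/ 30  37/ 31/ 32  61/ 46/ 34  62/ 47/ 34  39/ 35/ 33  79/ 54/ 46 100/ 62/ 45  97/ 55/ 35 101/ 58/ 38 102/ 57/ 38
194  37/ 29/ 30  35/ 31/ 31  79/ 57/ 37 102/ 72/ 36  85/ 62/ 38 103/ 68/ 44 106/ 64/ 42  95/ 53/ 34  99/ 57/ 37 103/ 58/ 39
195  38/ 31/ 33  32/ 27/ 29  67/ 48/ 34 106/ 73/ 34 168/118/ 47 205/142/ 56 165/110/ 48 103/ 61/ 37  97/ 56/ 37 101/ 56/ 36
196  35/ 29/ 29  34/ 30/ 32  61/ 46/ 35  91/ 65/ 32 183/114/ 47 237/153/ 59 215/133/ 55 135/ 77/ 42  93/ 53/ 35 100/ 53/ 33
197  35/ 28/ 29  37/ 30/ 33  68/ 49/ 32  87/ 63/ 31 163/ 93/ 41 222/129/ 53 200/116/ 51 131/ 84/ 69  98/ 83/ 79 124/110/109
198  32/ 26/ 27  50/ 41/ 36 110/ 79/ 41 184/129/ 51 234/162/ 63 233/161/ 63 168/111/ 51 109/ 95/ 92 108/107/108 130/128/128
199  50/ 47/ 47  71/ 62/ 56 124/ 89/ 46 205/143/ 56 228/159/ 61 197/137/ 53 142/101/ 46  99/ 85/ 74  89/ 86/ 87  87/ 83/ 82
200  72/ 68/ 67  82/ 76/ 69 107/ 79/ 48 137/ 96/ 40 128/ 91/ 39 117/ 82/ 36 106/ 77/ 39  72/ 59/ 46  51/ 49/ 50  57/ 53/ 53
201  77/ 73/ 71  93/ 83/ 74 109/ 81/ 48 120/ 84/ 36 118/ 83/ 36 122/ 85/ 36 104/ 77/ 42  77/ 61/ 50  61/ 55/ 54  52/ 52/ 52
-45 [[309.4, 197.3], [311.2, 198.0]]
-35 [[309.8, 197.0], [311.8, 197.5]]
-25 [[310.0, 196.6], [312.2, 196.9]]
-15 [[310.1, 196.2], [312.3, 196.4]]
-5 [[310.1, 195.8], [312.3, 195.8]]
```

```bash
python3 -c "
from workcell import bot
print(bot.job_done())"
```

```text
the job is handed in; nothing more can be done
None
```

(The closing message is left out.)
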